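# Pack the cabinet fittings kit in the joinery shop

### The arm

A 6-joint arm with a two-finger parallel gripper is mounted at the origin on the work surface. World frame = base frame: x ahead of the robot, y to its left, z up, the work surface at z = 0. Lengths are in m, angles in rad, forces in N, time in s.
With the tool pointing down it reaches from about 0.35 to 0.975 m from the base axis. Payload 4.9 kg.
Tool frame: the origin (TCP) lies midway between the tips of the shut fingers; the grasp point (between the pads) lies 19 mm behind it; z points along the fingers, y is the line along which they close (so a half turn about z gives the same grasp; the last joint's range is limited). The gripper opens to 85 mm and grips with 20 to 120 N. Pads are 22 mm wide; open, the fingers measure 114 mm over their backs; the gripper's body (76 mm by 85 mm) begins 54 mm behind the grasp point. The pads swing forward as they close: fully open they stand 13 mm farther back than shut.
Start: joints at [1.198, 0.053, 1.613, -0, 1.476, -0.119], TCP at [0.157, 0.605, 0.231] pointing down, gripper open.
Joint ranges: [-3.01, 3.01], [-1.01, 2.22], [0.06, 2.58], [-1.02, 4.17], [0.09, 2.62], [-3.14, 3.14]. Speed limits (rad/s): [2.57, 2.57, 3.14, 3.14, 3.14, 3.14].

### API

Orientations are given as a rotation vector (axis times angle).
In Python, from station import ctrl, optics, job gives the robot as it stands.
- The arm moves only by the shell command python3 -m jog 'ROWS' [OPENING] [FORCE]. ROWS is JSON, a list of rows, each a list of 2 entries, a list of its own where there are three numbers: the shift along the tool's x, y, z in m, then the turn, a rotation vector about the tool's x, y, z in rad. A call has 1 to 5 rows; each row is the pose to reach, as a shift and turn from the pose commanded when the call began, along the tool's axes at that moment; what a row does not reach only later rows make up. A row lasts 1/10 s, in which the tool goes at most 50 mm and 8.59 degrees, less where a joint would pass 70% of its speed; a pose out of reach is approached as far as the arm can. A call with a gripper value outside its range is refused whole. OPENING is the opening, from 0 (shut) to 1 (fully open), set as the call begins (- or left out, the last holds). The fingers move at their own pace and stop on an object; FORCE is the grip in N (left out, the last holds). Time passes only in rows, so rows that repeat a pose let the fingers close. It gives the time, the measured TCP pose, the force, the opening and the grip force at its end, in the units of the state.
- ctrl.get_obs(): the state, without advancing time (a new reading comes with each control period).
- optics.get_image(name): name is "scene" or "top" or "wrist"; returns a dict with "image" (480x640x3 uint8, blue, green, red), "fx", "fy", "cx", "cy" (pixels), "rvec" (rotation vector, rad) and "tvec" (3), from world to camera coordinates, as OpenCV has them; the wrist camera has in their place "mount" (4x4, takes a point from camera to tool coordinates, whose origin is the TCP and whose axes are the flange's). Camera axes: x right, y down, z forward; pixel columns grow to the right and rows downward; lengths in m; the calibration is good to about 2 mm. A picture is of the moment at which its call begins: read the wrist's pose just before it. There is no depth.
- job.finish_job(): hands the job in; it is judged then, once.
The state is a dict: "t": time; "q": joint angles; "dq": joint speeds; "effort": joint torques, N m; "tool_pos": TCP position; "tool_rot": TCP orientation; "contact_force": force on the tool from outside, world axes, zero at the start; "wrist_torque": the same for the moment, N m; "opening": finger opening in m; "grip_force": force on a finger pad.
Only numpy, scipy, OpenCV 4.12 (cv2) and the standard library are available. Lean on these libraries where they do the work, as an engineer would, in place of code of your own. Each camera call takes 0.05 s, during which the arm holds its last target. There are 200 camera calls.

### The job

Pack the fittings kit for the cabinet: put the solid round foot, the square foot, the long pull and the round-headed knob into the caddy, each standing upright and fully down in the nest whose recess matches it (large round, square, long slot, small round). Set each one down gently, do not drop it. The bored foot and the short pull belong to another job: leave them where they stand.

Things in the scene. Friction and masses are not known exactly. Their poses are not given: they have to be found in the camera images.
- round_foot_mid (a point): Solid round furniture foot, pale wood: a plain upright cylinder 44 mm in diameter and 60 mm tall, edges eased, closed flat top. Goes in the large round recess. Stands upright on the bench; the point is at its centre, half-way up, z is up
- square_foot_mid (a point): Square furniture foot, pale wood: a block 42 x 42 mm, 60 mm tall. Goes in the square recess (any turn about the vertical fits). Stands upright on the bench; the point is at its centre, half-way up, z is up, x and y are normal to its side faces
- pull_mid (a point): Long drawer pull, pale wood: a bridge-shaped handle 72 mm long, 20 mm wide, 54 mm tall, standing on its two legs; a 20 x 20 mm bar on top (34 to 54 mm above the bench) joins the legs, with an open gap under it. Goes lengthwise in the long slot. The point is half-way up in the middle of the handle (27 mm up; the bar's centre is 17 mm above it); x runs along its length, y across, z up
- knob_mid (a point): Round-headed drawer knob, pale wood, standing on its base: base 30 mm in diameter, waist 22 mm, head 34 mm in diameter from 30 to 50 mm up, 56 mm tall in all. Goes in the small round recess. The point is on its axis half-way up (28 mm; the head's middle is 12 mm above it), z is up
- bored_foot_mid (a point): LOOK-ALIKE, leave alone: a round foot of the same wood, diameter (44 mm) and height (60 mm) as the round foot, but with a 24 mm hole right through it from top to bottom. Stands upright on the bench; the point is at its centre, half-way up, z is up
- short_pull_mid (a point): LOOK-ALIKE, leave alone: a pull of the same wood and section as the long one (20 mm wide, 54 mm tall) but only 40 mm long. The point is at its centre, half-way up; x runs along its length, z up
- nest_round_floor (a point): One of four fixed pale plywood nests (104 x 96 mm, tops 16 mm above the bench), 100 mm apart in a row in the dark wooden caddy, in any sequence. Its top has a recess 6 mm deep with a black floor: large round, 62 mm in diameter, for the round foot. The point is the centre of the recess's floor; x runs across the caddy, y along the row, z up
- nest_square_floor (a point): One of four fixed pale plywood nests (104 x 96 mm, tops 16 mm above the bench), 100 mm apart in a row in the dark wooden caddy, in any sequence. Its top has a recess 6 mm deep with a black floor: square, 60 x 60 mm, for the square foot. The point is the centre of the recess's floor; x runs across the caddy, y along the row, z up
- nest_slot_floor (a point): One of four fixed pale plywood nests (104 x 96 mm, tops 16 mm above the bench), 100 mm apart in a row in the dark wooden caddy, in any sequence. Its top has a recess 6 mm deep with a black floor: a long slot 90 mm (along x) by 38 mm (along y), for the long pull. The point is the centre of the recess's floor; x runs across the caddy, y along the row, z up
- nest_small_floor (a point): One of four fixed pale plywood nests (104 x 96 mm, tops 16 mm above the bench), 100 mm apart in a row in the dark wooden caddy, in any sequence. Its top has a recess 6 mm deep with a black floor: small round, 48 mm in diameter, for the knob. The point is the centre of the recess's floor; x runs across the caddy, y along the row, z up
Things that resemble listed ones, but are neither listed nor needed, are in the scene too. Leave any orange or yellow look-alike of the part that bears pull_mid alone.

How it is judged:
By the outcome, as a careful person would: the job done as asked, in the order asked, and still so for the second after the job is handed in, with the robot touching nothing.
It also fails if it takes over 104 s, if anything falls off the work surface, if the arm or the gripper's body presses on something with over 40 N, if the wrist force passes 120 N, or if a joint passes its speed limit or range.

## Working session

There is one attempt and no reset: what is moved stays moved. The work goes in short steps, Python scripts to look and compute and a shell command to move; the robot and the scene stay as the last step left them, time stands still between calls to the robot, and variables do not carry over. Pictures are saved under pics/ and viewed, at most 14 in all, crops included, and the job is handed in when it is done.

```bash
ls; mkdir -p pics; python3 - <<'E'
from station import ctrl, optics
import cv2
o=ctrl.get_obs()
print({k:o[k] for k in('t','tool_pos','tool_rot','opening','contact_force')})
for n in("scene","top"):
    d=optics.get_image(n); cv2.imwrite(f"pics/{n}0.png",d["image"]); print(n,d["fx"],d["rvec"],d["tvec"])
d=optics.get_image("wrist");print(d["fx"],d["mount"]);cv2.imwrite("pics/wrist0.png",d["image"])
E
```

```text
pics
{'t': 0.0, 'tool_pos': array([0.1566925 , 0.60437963, 0.23005951]), 'tool_rot': array([-0.39759175, -3.11580299,  0.00319377]), 'opening': 0.08538356898208307, 'contact_force': array([-0.17427756, -0.32911112,  0.06168297])}
scene 546.2544306318903 [ 1.43039013  2.03711006 -0.97197589] [ 0.16920107 -0.2757102   1.30343168]
top 462.1607908780776 [ 2.12915079 -2.15257076  0.08885598] [0.01844633 0.47941832 0.78951925]
430.6632350744593 [[ 3.43246238e-04 -9.50819816e-01 -3.09744345e-01  7.95112415e-02]
 [ 9.99999799e-01  4.91364653e-04 -4.00178673e-04 -3.27653146e-04]
 [ 5.32695235e-04 -3.09744145e-01  9.50819794e-01 -1.43266722e-01]
 [ 0.00000000e+00  0.00000000e+00  0.00000000e+00  1.00000000e+00]]
```

View pics/scene0.png

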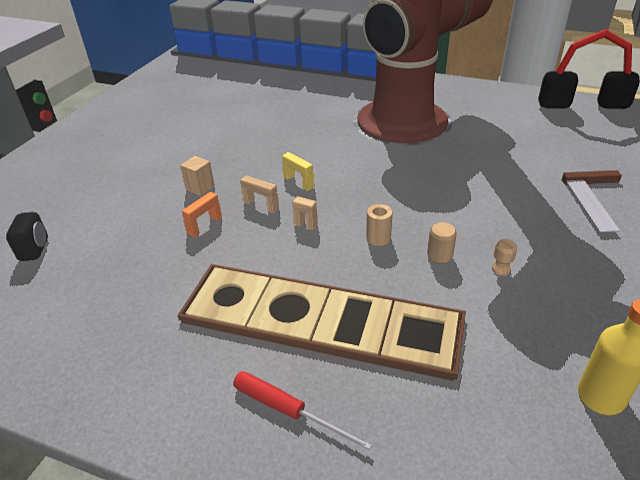

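View pics/top0.png

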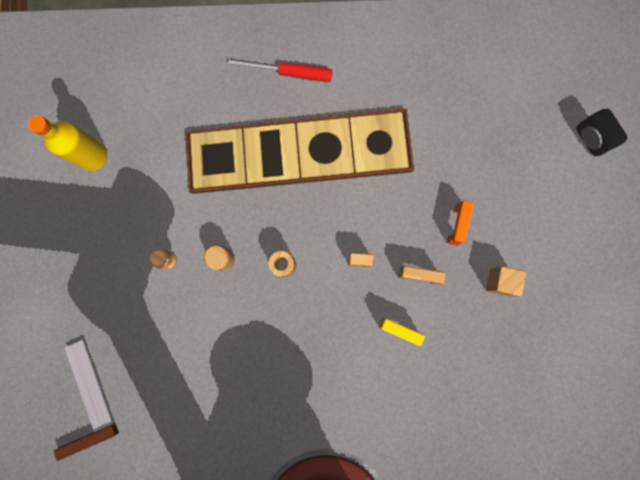

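The scene view shows, from left to right, the nests as small round (228,295), large round (290,307), slot (353,320) and square (422,333). The parts are the square foot (197,175), long pull (260,193), short pull (305,213), bored foot (379,224), solid round foot (442,242) and knob (505,257). The top view shows the same row in reverse, with the knob at (162,259), round foot (219,258), long pull (423,274) and square foot (507,281).

```bash
cat > h.py <<'E'
import numpy as np, cv2
from scipy.spatial.transform import Rotation as R
def cam(d, obs=None):
    """world->camera R, t, K ; obs for the wrist camera"""
    K=np.array([[d["fx"],0,d["cx"]],[0,d["fy"],d["cy"]],[0,0,1]])
    if "mount" in d:
        T=np.eye(4); T[:3,:3]=R.from_rotvec(obs["tool_rot"]).as_matrix(); T[:3,3]=obs["tool_pos"]
        M=np.linalg.inv(T@np.array(d["mount"])); return M[:3,:3],M[:3,3],K
    return R.from_rotvec(np.ravel(d["rvec"])).as_matrix(),np.ravel(d["tvec"]),K
def ray(c,p):
    Rm,t,K=c; v=Rm.T@np.linalg.solve(K,[p[0],p[1],1]); return -Rm.T@t,v/np.linalg.norm(v)
def plane(c,p,z):
    o,v=ray(c,p); return o+v*(z-o[2])/v[2]
def tri(c1,p1,c2,p2):
    A=np.zeros((3,3));b=np.zeros(3);rs=[ray(c1,p1),ray(c2,p2)]
    for o,v in rs: P=np.eye(3)-np.outer(v,v);A+=P;b+=P@o
    X=np.linalg.solve(A,b); return X,sum(np.linalg.norm((np.eye(3)-np.outer(v,v))@(X-o)) for o,v in rs)
def blobs(mask,amin=60):
    cs,_=cv2.findContours(mask.astype(np.uint8),cv2.RETR_EXTERNAL,cv2.CHAIN_APPROX_NONE)
    out=[]
    for k in cs:
        m=cv2.moments(k)
        if m["m00"]>amin: out.append((np.array([m["m10"],m["m01"]])/m["m00"],m["m00"],k))
    return out
E
python3 - <<'E'
from h import *
for n in("scene","top"):
    im=cv2.imread(f"pics/{n}0.png");h=cv2.cvtColor(im,cv2.COLOR_BGR2HSV)
    roi=np.zeros(im.shape[:2],bool)
    if n=="scene": roi[140:390,150:530]=1
    else: roi[90:360,130:540]=1
    m=(h[...,1]>70)&(h[...,0]<30)&(h[...,2]>60)&roi
    for c,a,k in blobs(m): print(n,"wood",c.round(1),a,cv2.boundingRect(k),np.median(h[k[:,0,1],k[:,0,0]],axis=0), h[int(c[1]),int(c[0])])
    m=(im.max(2)<60)&roi
    for c,a,k in blobs(m): print(n,"blk",c.round(1),a,cv2.boundingRect(k))
a=cv2.resize(cv2.imread("pics/top0.png")[235:345,140:540],None,fx=2,fy=2,interpolation=cv2.INTER_CUBIC)
b=cv2.resize(cv2.imread("pics/scene0.png")[145:285,170:530],(800,311),interpolation=cv2.INTER_CUBIC)
cv2.imwrite("pics/crop1.png",np.vstack([a,b]))
E
```

```text
scene wood [250.6 382.2] 479.5 (233, 371, 48, 19) [  0. 171. 189.] [  1 179 206]
scene wood [328.9 320.1] 17958.5 (178, 264, 288, 117) [ 10. 110. 112.] [ 22  83 230]
scene wood [503.7 256.5] 598.0 (492, 239, 25, 37) [ 15.   91.5 134. ] [ 15  93 146]
scene wood [441.4 242.3] 895.5 (428, 222, 28, 41) [ 15.  88. 121.] [ 15  86 133]
scene wood [378.8 224.2] 872.5 (367, 204, 25, 42) [ 15.  90. 128.] [ 15  91 146]
scene wood [304.6 211.7] 576.5 (293, 196, 25, 34) [ 15.  92. 154.] [ 16  89 143]
scene wood [200.6 211.8] 871.0 (182, 191, 40, 47) [ 10.  136.5 145. ] [  9 150 141]
scene wood [259.3 191.5] 725.0 (241, 176, 38, 37) [ 15.  91. 151.] [ 15  87 126]
scene wood [197.1 175. ] 898.0 (180, 156, 34, 39) [ 15.  89. 136.] [ 14  83 123]
scene wood [297.9 169.2] 672.5 (282, 152, 32, 39) [ 23. 124. 154.] [ 23 140 151]
scene blk [420.7 334.3] 1120.5 (397, 317, 47, 36)
top wood [401.5 331.3] 566.0 (379, 317, 46, 30) [ 21.  115.5 174. ] [ 27 243 247]
top wood [506. 281.] 906.5 (486, 266, 40, 30) [ 14.  99. 148.] [ 16 136 217]
top wood [422.1 274.5] 535.5 (399, 266, 47, 19) [ 14. 101. 160.] [ 16 134 224]
top wood [360.9 259.4] 288.0 (349, 253, 25, 15) [ 14.  106.5 167. ] [ 18 126 238]
top wood [281.5 263.7] 560.0 (268, 250, 28, 28) [ 14.  98. 161.] [ 6 14 92]
top wood [162.5 258.8] 395.5 (149, 249, 28, 20) [ 14.  94. 122.] [ 15 138 148]
top wood [218.5 257.6] 587.0 (204, 244, 30, 27) [ 14.   99.5 155. ] [ 17 133 229]
top wood [461.2 222.7] 680.5 (447, 200, 27, 46) [  8. 112. 162.] [ 14 234 246]
top wood [298.6 150.7] 14009.5 (185, 109, 229, 84) [  9. 106. 101.] [ 16 142 126]
top blk [217.5 158.3] 762.0 (203, 143, 31, 31)
top blk [324.7 147.5] 646.5 (310, 134, 30, 29)
top blk [378.8 142.1] 364.0 (368, 132, 23, 21)
top blk [271.  153.1] 702.5 (261, 131, 21, 45)
```

View pics/crop1.png

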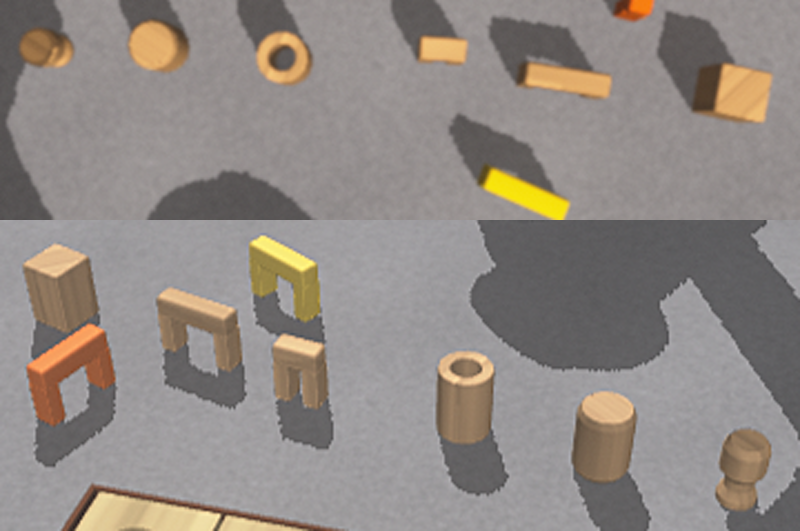

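The crop shows the parts clearly: the solid foot has a closed top and the bored foot a hole, and the knob stands in shadow. The square foot's top face and the pull's bar are brightly lit in the top view.

```bash
cat > m.py <<'E'
from h import *
from station import optics,ctrl
S,T=optics.get_image("scene"),optics.get_image("top"); cs,ct=cam(S),cam(T)
def near(im,p,f,amin=60):
    b=blobs(f(im),amin); return min(b,key=lambda x:np.linalg.norm(x[0]-p))
def wood(im):
    h=cv2.cvtColor(im,cv2.COLOR_BGR2HSV); return (h[...,1]>70)&(h[...,0]<30)&(h[...,2]>60)
lit=lambda im: wood(im)&(im.max(2)>195)
def blk(im):  return (im.max(2)<75)
P=dict(round=((441,242),(218,257),.060),square=((197,175),(506,281),.060),pull=((259,191),(422,274),.054),knob=((504,256),(162,259),.056))
for n,(s,t,z) in P.items():
    bs,bt=near(S["image"],s,wood),near(T["image"],t,wood)
    X,e=tri(cs,bs[0],ct,bt[0]); print(n,"tri",X.round(4),"err",round(e,4))
    if n!="knob":
        k=near(T["image"],t,lit); W=plane(ct,k[0],z)
        r=cv2.boxPoints(cv2.minAreaRect(k[2])); c=np.array([plane(ct,q,z) for q in r]); d1,d2=c[1]-c[0],c[2]-c[1]
        print("   top",W.round(4),"sides",[(round(np.linalg.norm(d)*1e3,1),round(np.degrees(np.arctan2(d[1],d[0])),1)) for d in(d1,d2)])
N=dict(round=((290,307),(325,147)),square=((421,334),(217,158)),slot=((353,320),(271,153)),small=((228,295),(379,142)))
for n,(s,t) in N.items():
    bs,bt=near(S["image"],s,blk),near(T["image"],t,blk)
    X,e=tri(cs,bs[0],ct,bt[0]); print("nest",n,X.round(4),round(e,4),bs[0].round(1),bs[1],"top@.013",plane(ct,bt[0],.013).round(4))
    r=cv2.boxPoints(cv2.minAreaRect(bt[2])); c=np.array([plane(ct,q,.013) for q in r]); d=c[1]-c[0],c[2]-c[1]
    print("    ",[(round(np.linalg.norm(q)*1e3,1),round(np.degrees(np.arctan2(q[1],q[0])),1)) for q in d])
E
python3 m.py
```

```text
round tri [0.4488 0.1859 0.0304] err 0.0014
   top [0.446  0.1839 0.06  ] sides [(np.float64(38.1), np.float64(-90.7)), (np.float64(37.7), np.float64(-179.2))]
square tri [ 0.4023 -0.3138  0.0297] err 0.0008
   top [ 0.4011 -0.3121  0.06  ] sides [(np.float64(41.5), np.float64(-13.3)), (np.float64(40.3), np.float64(-101.2))]
pull tri [ 0.4149 -0.1701  0.0306] err 0.0014
   top [ 0.4134 -0.1694  0.054 ] sides [(np.float64(17.7), np.float64(-10.7)), (np.float64(69.1), np.float64(-99.7))]
knob tri [0.4482 0.2876 0.028 ] err 0.0018
nest round [ 0.6528 -0.0039  0.0113] 0.0004 [289.1 308. ] 782.0 top@.013 [ 0.6522 -0.0038  0.013 ]
     [(np.float64(55.7), np.float64(-91.3)), (np.float64(55.3), np.float64(179.1))]
nest square [0.6366 0.1963 0.011 ] 0.0007 [420.7 334.4] 1153.0 top@.013 [0.636  0.1961 0.013 ]
     [(np.float64(56.7), np.float64(-85.4)), (np.float64(55.1), np.float64(-173.7))]
nest slot [0.6449 0.096  0.0098] 0.0013 [352.6 321.5] 1004.0 top@.013 [0.6437 0.0962 0.013 ]
     [(np.float64(33.9), np.float64(-87.1)), (np.float64(84.6), np.float64(-176.0))]
nest small [ 0.661  -0.1041  0.0115] 0.0004 [228.3 295.9] 401.0 top@.013 [ 0.6604 -0.1037  0.013 ]
     [(np.float64(42.4), np.float64(-91.3)), (np.float64(41.9), np.float64(178.4))]
```

```bash
cat > plan.py <<'E'
import sys
from h import *
from station import ctrl
# usage: plan.py x y z yaw_of_tool_y_deg ... -> shift and turn (tool axes) of each target from the current pose
o=ctrl.get_obs(); Rt=R.from_rotvec(o["tool_rot"]); y=Rt.as_matrix()[:,1]
yaw=np.degrees(np.arctan2(y[1],y[0])); a=list(map(float,sys.argv[1:]))
print("t",round(o["t"],2),"pos",o["tool_pos"].round(4),"yaw",round(yaw,2),"q",np.round(o["q"],2),"F",np.round(o["contact_force"],1),"open",round(o["opening"],4),"grip",round(o["grip_force"],1))
for i in range(0,len(a),4):
    t=np.radians(a[i+3]); yv=np.array([np.cos(t),np.sin(t),0]); zv=np.array([0,0,-1.]); G=np.c_[np.cross(yv,zv),yv,zv]
    print("shift",Rt.inv().apply(np.array(a[i:i+3])-o["tool_pos"]).round(4),"turn",(Rt.inv()*R.from_matrix(G)).as_rotvec().round(4))
E
python3 plan.py .4475 .185 .15 4.65
```

```text
t 0.25 pos [0.1568 0.6047 0.2307] yaw 75.46 q [ 1.2   0.05  1.61  0.    1.48 -0.12] F [-0.3 -0.1 -0. ] open 0.0851 grip 0.0
shift [-0.3868 -0.3332  0.081 ] turn [-1.0000e-03  5.0000e-04  1.2359e+00]
```

```bash
python3 -m jog '[[[-0.036,-0.031,0.008],[0,0,0.14]],[[-0.072,-0.062,0.016],[0,0,0.28]],[[-0.108,-0.093,0.024],[0,0,0.42]],[[-0.144,-0.124,0.032],[0,0,0.56]],[[-0.18,-0.155,0.04],[0,0,0.70]]]' 1; python3 plan.py .4475 .185 .15 4.65
```

```text
t: 0.75
tool_pos: [0.2928, 0.4081, 0.191]
tool_rot: [1.449, 2.787, 0.001]
contact_force: [0.7, 0.6, 0.3]
opening: 0.0856
grip_force: 0.0
t 0.75 pos [0.2928 0.4081 0.191 ] yaw 35.06 q [ 0.8  -0.22  1.94 -0.    1.42  0.19] F [0.7 0.6 0.3] open 0.0856 grip 0.0
shift [-0.2715 -0.0016  0.041 ] turn [ 4.000e-04 -1.000e-04  5.307e-01]
```

```bash
python3 -m jog '[[[-0.045,0,0.008],[0,0,0.10]],[[-0.09,0,0.016],[0,0,0.21]],[[-0.135,0,0.024],[0,0,0.32]],[[-0.18,0,0.032],[0,0,0.43]],[[-0.225,-0.001,0.041],[0,0,0.53]]]' >/dev/null; python3 -m jog '[[[-0.025,0,0],[0,0,0]],[[-0.025,0,0],[0,0,0]],[[-0.025,0,0],[0,0,0]]]' >/dev/null; python3 plan.py .4475 .185 .15 4.65 .4475 .185 .02 4.65; python3 - <<'E'
from h import *
from station import optics,ctrl
o=ctrl.get_obs();d=optics.get_image("wrist");cv2.imwrite("pics/w1.png",d["image"]);np.savez("pics/w1.npz",tool_pos=o["tool_pos"],tool_rot=o["tool_rot"])
c=cam(d,o)
Rm,t,K=c
for z in(0,.06): p=K@(Rm@np.array([.4475,.185,z])+t); print(p[:2]/p[2])
E
```

```text
t 1.55 pos [0.4238 0.2007 0.1503] yaw 4.92 q [ 0.28 -0.27  2.05  0.    1.36  0.2 ] F [-0.6 -0.2  0.6] open 0.0855 grip 0.0
shift [-0.0177  0.0223  0.0003] turn [ 0.0001 -0.0006  0.0047]
shift [-0.0178  0.0222  0.1303] turn [ 0.0001 -0.0006  0.0047]
[350.02660121 233.76226232]
[357.02363697 265.86822778]
```

View pics/w1.png

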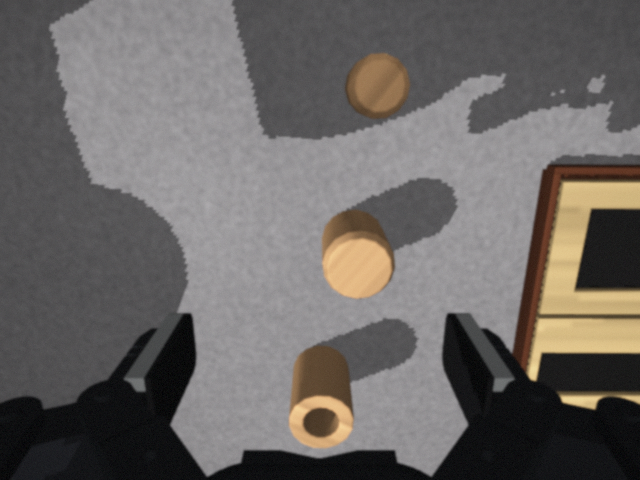

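The wrist picture shows the solid foot's closed top at (358,265), against a predicted (357,266). The bored foot is at (321,420) and the knob at (378,85), so the fixed-camera measurements hold.

```bash
python3 -m jog '[[[-0.018,0.022,0],[0,0,0.005]],[[-0.018,0.022,0.035],[0,0,0.005]],[[-0.018,0.022,0.07],[0,0,0.005]],[[-0.018,0.022,0.10],[0,0,0.005]],[[-0.018,0.022,0.13],[0,0,0.005]]]' 1 >/dev/null; python3 -m jog '[[[0,0,0],[0,0,0]],[[0,0,0],[0,0,0]],[[0,0,0],[0,0,0]],[[0,0,0],[0,0,0]],[[0,0,0],[0,0,0]]]' 0 40; python3 -m jog '[[[0,0,0],[0,0,0]],[[0,0,0],[0,0,0]],[[0,0,0],[0,0,0]]]'; python3 plan.py .6525 -.0038 .11 4.65
```

```text
t: 2.6
tool_pos: [0.4491, 0.1855, 0.0227]
tool_rot: [2.127, 2.309, 0.006]
contact_force: [0.3, 0.6, 5.1]
opening: 0.0433
grip_force: 41.1
t: 2.9
tool_pos: [0.4491, 0.1854, 0.0226]
tool_rot: [2.128, 2.309, 0.006]
contact_force: [-0.8, 2.0, 7.2]
opening: 0.0428
grip_force: 41.2
t 2.9 pos [0.4491 0.1854 0.0226] yaw 4.68 q [ 0.24 -0.05  2.09  0.    1.1   0.16] F [-0.8  2.   7.2] open 0.0428 grip 41.2
shift [-0.2051  0.1876 -0.0869] turn [ 0.004  -0.0014  0.0006]
```

```bash
python3 -m jog '[[[0,0,-0.02],[0,0,0]],[[0,0,-0.05],[0,0,0]],[[-0.01,0.009,-0.085],[0,0,0]],[[-0.04,0.037,-0.09],[0,0,0]],[[-0.07,0.064,-0.09],[0,0,0]]]' >/dev/null; python3 -m jog '[[[-0.03,0.027,0],[0,0,0]],[[-0.06,0.055,0],[0,0,0]],[[-0.09,0.082,0],[0,0,0]],[[-0.12,0.11,0],[0,0,0]],[[-0.135,0.124,0],[0,0,0]]]' >/dev/null;python3 -m jog '[[[0,0,0],[0,0,0]],[[0,0,0],[0,0,0]]]'; python3 plan.py .6525 -.0038 .08 4.65 .6525 -.0038 .0326 4.65; python3 - <<'E'
from h import *
from station import optics,ctrl
o=ctrl.get_obs();d=optics.get_image("wrist");cv2.imwrite("pics/w2.png",d["image"])
E
```

```text
t: 4.1
tool_pos: [0.651, -0.0042, 0.1101]
tool_rot: [-2.129, -2.309, 0.0]
contact_force: [-0.0, 0.6, -1.1]
opening: 0.0428
grip_force: 40.9
t 4.1 pos [ 0.651  -0.0042  0.1101] yaw 4.66 q [-0.12  0.21  1.65  0.    1.28 -0.2 ] F [-0.   0.6 -1.1] open 0.0428 grip 40.9
shift [0.0003 0.0015 0.0301] turn [-0.0008 -0.0005  0.0002]
shift [0.0003 0.0015 0.0775] turn [-0.0008 -0.0005  0.0002]
```

View pics/w2.png

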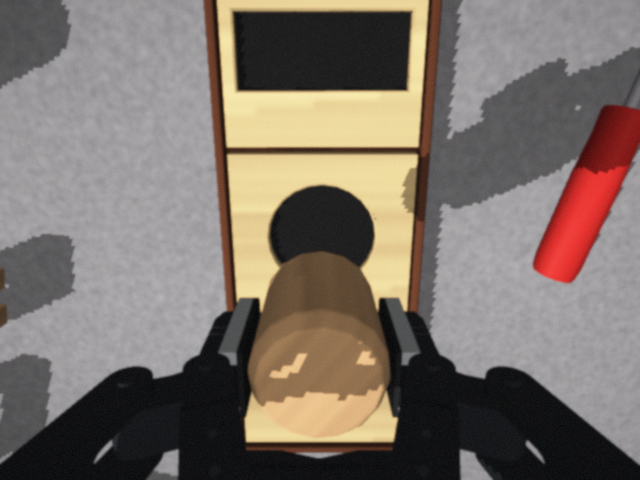

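The foot is held square in the fingers and lined up with the large round recess at (322,235). I'll lower it now, slowly at the end.

```bash
python3 -m jog '[[[0,0.0015,0.025],[0,0,0]],[[0,0.0015,0.05],[0,0,0]],[[0,0.0015,0.067],[0,0,0]],[[0,0.0015,0.073],[0,0,0]],[[0,0.0015,0.075],[0,0,0]]]' ;python3 -m jog '[[[0,0,0.0005],[0,0,0]],[[0,0,0.001],[0,0,0]],[[0,0,0.0015],[0,0,0]],[[0,0,0.002],[0,0,0]],[[0,0,0.0025],[0,0,0]]]'
```

```text
t: 4.65
tool_pos: [0.6521, -0.0035, 0.0346]
tool_rot: [-2.127, -2.31, 0.001]
contact_force: [-0.9, 0.1, -1.3]
opening: 0.0433
grip_force: 40.9
t: 5.15
tool_pos: [0.6532, -0.0041, 0.0332]
tool_rot: [2.128, 2.31, 0.001]
contact_force: [-0.6, 0.4, -1.3]
opening: 0.0429
grip_force: 40.9
```

```bash
python3 -m jog '[[[0,0,0],[0,0,0]],[[0,0,0.0005],[0,0,0]],[[0,0,0.0005],[0,0,0]],[[0,0,0.001],[0,0,0]],[[0,0,0.001],[0,0,0]]]' ;python3 -m jog '[[[0,0,0.0005],[0,0,0]],[[0,0,0.0005],[0,0,0]],[[0,0,0.001],[0,0,0]],[[0,0,0.001],[0,0,0]]]'
```

```text
t: 5.65
tool_pos: [0.653, -0.0041, 0.0327]
tool_rot: [-2.128, -2.311, 0.0]
contact_force: [-3.2, 0.2, 4.8]
opening: 0.0431
grip_force: 41.4
t: 6.05
tool_pos: [0.6531, -0.0041, 0.0327]
tool_rot: [-2.128, -2.311, 0.001]
contact_force: [-5.5, 0.1, 9.1]
opening: 0.0427
grip_force: 41.9
```

```bash
python3 -m jog '[[[0,0,-0.001],[0,0,0]],[[0,0,-0.001],[0,0,0]],[[0,0,-0.001],[0,0,0]],[[0,0,-0.001],[0,0,0]],[[0,0,-0.001],[0,0,0]]]' 0.8 ;python3 -m jog '[[[0,0,-0.01],[0,0,0]],[[0,0,-0.03],[0,0,0]],[[0,0,-0.06],[0,0,0]],[[0,0,-0.09],[0,0,0]]]'; python3 plan.py .4015 -.3128 .12 -12.3 .4015 -.3128 .02 -12.3
```

```text
t: 6.55
tool_pos: [0.6527, -0.004, 0.0315]
tool_rot: [-2.128, -2.31, 0.0]
contact_force: [-0.7, -0.2, 0.6]
opening: 0.0689
grip_force: 0.0
t: 6.95
tool_pos: [0.6526, -0.0041, 0.123]
tool_rot: [-2.128, -2.31, 0.001]
contact_force: [1.1, -0.1, -0.2]
opening: 0.0682
grip_force: 0.0
t 6.95 pos [ 0.6526 -0.0041  0.123 ] yaw 4.7 q [-0.12  0.2   1.64 -0.    1.3  -0.2 ] F [ 1.1 -0.1 -0.2] open 0.0682 grip 0.0
shift [-0.2871 -0.2756  0.0031] turn [-0.0005 -0.      0.2967]
shift [-0.2872 -0.2755  0.1031] turn [-0.0005 -0.      0.2967]
```

```bash
python3 -m jog '[[[-0.024,-0.024,0],[0,0,0]],[[-0.054,-0.052,0],[0,0,0]],[[-0.084,-0.081,0],[0,0,0]],[[-0.114,-0.109,0],[0,0,0]],[[-0.144,-0.138,0],[0,0,0]]]' 0.85 >/dev/null;python3 -m jog '[[[-0.03,-0.029,0],[0,0,0.06]],[[-0.06,-0.057,0],[0,0,0.12]],[[-0.09,-0.086,0],[0,0,0.18]],[[-0.12,-0.115,0],[0,0,0.24]],[[-0.143,-0.137,0],[0,0,0.297]]]' >/dev/null; python3 -m jog '[[[0,0,0],[0,0,0]]]'>/dev/null; python3 plan.py .4015 -.3128 .12 -12.3 .4015 -.3128 .02 -12.3;  python3 - <<'E'
from h import *
from station import optics,ctrl
o=ctrl.get_obs();d=optics.get_image("wrist");cv2.imwrite("pics/w3.png",d["image"])
Rm,t,K=cam(d,o)
for z in(0,.06): p=K@(Rm@np.array([.4015,-.3128,z])+t); print(p[:2]/p[2])
E
```

```text
t 8.05 pos [ 0.4007 -0.3153  0.1229] yaw -12.62 q [-0.81 -0.13  1.98 -0.    1.29 -0.59] F [0.5 0.3 0.3] open 0.0727 grip 0.0
shift [0.0026 0.0003 0.0029] turn [ 0.0009  0.0017 -0.0056]
shift [0.0028 0.0002 0.1029] turn [ 0.0009  0.0017 -0.0056]
[319.10435718 216.65359352]
[319.21507544 249.3423437 ]
```

View pics/w3.png

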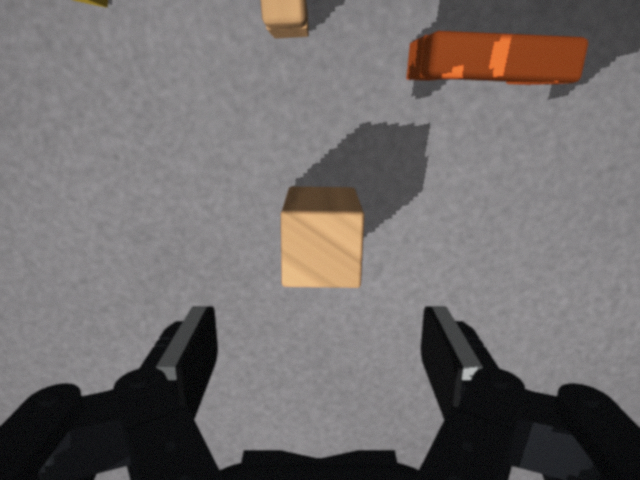

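The square foot's top face is centred at (322,250), against a predicted (319,249), with its edges parallel to the fingers. The orange handle at (500,57) is clear of them.

```bash
python3 -m jog '[[[0.0025,0.001,0.02],[0,0,0]],[[0.0025,0.001,0.05],[0,0,0]],[[0.0025,0.001,0.075],[0,0,0]],[[0.0025,0.001,0.095],[0,0,0]],[[0.0025,0.001,0.103],[0,0,0]]]' >/dev/null; python3 -m jog '[[[0,0,0],[0,0,0]],[[0,0,0],[0,0,0]],[[0,0,0],[0,0,0]],[[0,0,0],[0,0,0]],[[0,0,0],[0,0,0]]]' 0 40; python3 -m jog '[[[0,0,0],[0,0,0]],[[0,0,0],[0,0,0]],[[0,0,0],[0,0,0]]]'; python3 plan.py .6363 .1962 .11 4.65
```

```text
t: 9.1
tool_pos: [0.4047, -0.3111, 0.0202]
tool_rot: [2.445, 1.969, 0.001]
contact_force: [1.3, 0.3, 3.8]
opening: 0.0417
grip_force: 41.5
t: 9.4
tool_pos: [0.4048, -0.3111, 0.0202]
tool_rot: [2.445, 1.969, 0.001]
contact_force: [0.7, 1.6, 6.5]
opening: 0.0418
grip_force: 41.8
t 9.4 pos [ 0.4048 -0.3111  0.0202] yaw -12.32 q [-0.8   0.01  2.03  0.    1.09 -0.59] F [0.7 1.6 6.5] open 0.0418 grip 41.8
shift [ 0.545   0.1181 -0.0901] turn [ 0.0019  0.0012 -0.2962]
```

```bash
python3 -m jog '[[[0,0,-0.02],[0,0,0]],[[0,0,-0.055],[0,0,0]],[[0.01,0.002,-0.09],[0,0,0]],[[0.035,0.008,-0.10],[0,0,0]],[[0.075,0.016,-0.10],[0,0,0]]]' >/dev/null; python3 -m jog '[[[0.044,0.0095,0],[0,0,0]],[[0.088,0.019,0],[0,0,0]],[[0.132,0.0285,0],[0,0,0]],[[0.176,0.038,0],[0,0,0]],[[0.22,0.0475,0],[0,0,0]]]' >/dev/null; python3 -m jog '[[[0.044,0.0095,0],[0,0,-0.06]],[[0.088,0.019,0],[0,0,-0.12]],[[0.132,0.0285,0],[0,0,-0.18]],[[0.176,0.038,0],[0,0,-0.24]],[[0.215,0.0465,0],[0,0,-0.296]]]' >/dev/null; python3 plan.py .6363 .1962 .12 4.65
```

```text
t 10.9 pos [0.6202 0.1663 0.1181] yaw 4.82 q [ 0.15  0.18  1.67 -0.    1.29  0.06] F [-1.8 -0.3 -0.9] open 0.0416 grip 41.2
shift [ 0.0284  0.0185 -0.002 ] turn [-0.001   0.0002  0.0029]
```

```bash
python3 -m jog '[[[0.015,0.009,0],[0,0,0]],[[0.024,0.016,0],[0,0,0.003]],[[0.024,0.016,0],[0,0,0.003]],[[0.024,0.016,0],[0,0,0.003]]]' ; python3 plan.py .6363 .1962 .0302 4.65;  python3 - <<'E'
from h import *
from station import optics,ctrl
o=ctrl.get_obs();d=optics.get_image("wrist");cv2.imwrite("pics/w4.png",d["image"])
E
```

```text
t: 11.3
tool_pos: [0.6338, 0.1884, 0.1184]
tool_rot: [-2.134, -2.305, 0.002]
contact_force: [0.8, 0.0, -0.7]
opening: 0.0418
grip_force: 41.2
t 11.3 pos [0.6338 0.1884 0.1184] yaw 4.4 q [ 0.18  0.23  1.62 -0.    1.3   0.1 ] F [ 0.8  0.  -0.7] open 0.0418 grip 41.2
shift [0.0076 0.0032 0.0882] turn [-0.0011  0.0007 -0.0044]
```

View pics/w4.png

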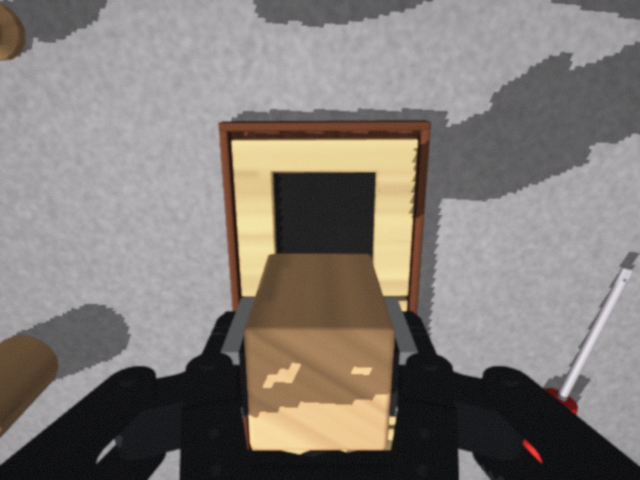

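The square foot is held parallel to the square recess, whose centre is at (325,220) in the picture. I'll correct by 8 mm and 3 mm, then lower.

```bash
python3 -m jog '[[[0.007,0.003,0.015],[0,0,-0.004]],[[0.007,0.003,0.045],[0,0,-0.004]],[[0.007,0.003,0.07],[0,0,-0.004]],[[0.007,0.003,0.082],[0,0,-0.004]],[[0.007,0.003,0.085],[0,0,-0.004]]]' ;python3 -m jog '[[[0,0,0.0005],[0,0,0]],[[0,0,0.001],[0,0,0]],[[0,0,0.0015],[0,0,0]],[[0,0,0.0015],[0,0,0]]]'; python3 -m jog '[[[0,0,0.0005],[0,0,0]],[[0,0,0.001],[0,0,0]],[[0,0,0.001],[0,0,0]]]'; python3 plan.py .6363 .1962 .0302 4.65
```

```text
t: 11.85
tool_pos: [0.6347, 0.1961, 0.0309]
tool_rot: [-2.127, -2.308, 0.006]
contact_force: [-0.4, -0.4, -0.6]
opening: 0.0415
grip_force: 41.2
t: 12.25
tool_pos: [0.6373, 0.197, 0.0335]
tool_rot: [2.128, 2.31, 0.002]
contact_force: [0.3, 0.3, 0.0]
opening: 0.0415
grip_force: 41.2
t: 12.55
tool_pos: [0.6365, 0.1968, 0.0312]
tool_rot: [-2.128, -2.311, 0.0]
contact_force: [-0.3, -0.3, -0.7]
opening: 0.0416
grip_force: 41.2
t 12.55 pos [0.6365 0.1968 0.0312] yaw 4.7 q [ 0.19  0.34  1.64 -0.    1.16  0.11] F [-0.3 -0.3 -0.7] open 0.0416 grip 41.2
shift [-0.0006 -0.0002  0.001 ] turn [-0.0001  0.      0.001 ]
```

```bash
python3 -m jog '[[[0,0,0.0005],[0,0,0]],[[0,0,0.0005],[0,0,0]],[[0,0,0.001],[0,0,0]],[[0,0,0.001],[0,0,0]]]'; python3 -m jog '[[[0,0,0.0005],[0,0,0]],[[0,0,0.0005],[0,0,0]],[[0,0,0.001],[0,0,0]],[[0,0,0.001],[0,0,0]]]'
```

```text
t: 12.95
tool_pos: [0.6366, 0.1968, 0.0303]
tool_rot: [-2.129, -2.311, -0.0]
contact_force: [0.2, -0.0, -1.6]
opening: 0.0415
grip_force: 41.2
t: 13.35
tool_pos: [0.6367, 0.1969, 0.0302]
tool_rot: [-2.128, -2.311, 0.0]
contact_force: [-2.9, -0.1, 5.6]
opening: 0.0414
grip_force: 41.8
```

```bash
python3 -m jog '[[[0,0,-0.0005],[0,0,0]],[[0,0,-0.0005],[0,0,0]],[[0,0,-0.0005],[0,0,0]],[[0,0,-0.0005],[0,0,0]],[[0,0,-0.0005],[0,0,0]]]' 0.8 ;python3 -m jog '[[[0,0,-0.01],[0,0,0]],[[0,0,-0.03],[0,0,0]],[[0,0,-0.06],[0,0,0]],[[0,0,-0.09],[0,0,0]]]' >/dev/null; python3 plan.py .4137 -.1695 .12 -9.7
```

```text
t: 13.85
tool_pos: [0.6365, 0.1968, 0.0296]
tool_rot: [-2.128, -2.311, 0.0]
contact_force: [-0.2, 0.1, -0.5]
opening: 0.0685
grip_force: 0.0
t 14.25 pos [0.6363 0.1968 0.121 ] yaw 4.7 q [0.19 0.23 1.6  0.   1.31 0.11] F [ 0.2  0.1 -0. ] open 0.0682 grip 0.0
shift [-0.3468 -0.2519  0.0012] turn [-5.000e-04  1.000e-04  2.513e-01]
```

```bash
python3 -m jog '[[[-0.024,-0.017,0],[0,0,0]],[[-0.058,-0.042,0],[0,0,0]],[[-0.094,-0.068,0],[0,0,0]],[[-0.13,-0.094,0],[0,0,0]],[[-0.166,-0.12,0],[0,0,0]]]' 0.5 >/dev/null; python3 -m jog '[[[-0.036,-0.026,0],[0,0,0.05]],[[-0.072,-0.052,0],[0,0,0.1]],[[-0.108,-0.079,0],[0,0,0.15]],[[-0.144,-0.105,0],[0,0,0.2]],[[-0.181,-0.132,0],[0,0,0.251]]]' >/dev/null; python3 -m jog '[[[0,0,0],[0,0,0]],[[0,0,0],[0,0,0]]]'>/dev/null; python3 plan.py .4137 -.1695 .12 -9.7 .4137 -.1695 .023 -9.7;  python3 - <<'E'
from h import *
from station import optics,ctrl
o=ctrl.get_obs();d=optics.get_image("wrist");cv2.imwrite("pics/w5.png",d["image"])
Rm,t,K=cam(d,o)
for z in(0,.054): p=K@(Rm@np.array([.4137,-.1695,z])+t); print(p[:2]/p[2])
E
```

```text
t 15.45 pos [ 0.4138 -0.1705  0.1206] yaw -9.82 q [-0.56 -0.3   2.12  0.    1.32 -0.39] F [ 0.4 -0.4 -0.5] open 0.0426 grip 0.0
shift [ 0.001  -0.0002  0.0006] turn [ 0.0016  0.0001 -0.0022]
shift [ 0.001  -0.0004  0.0976] turn [ 0.0016  0.0001 -0.0022]
[318.21379011 220.39818745]
[318.1702581  249.97087235]
```

View pics/w5.png

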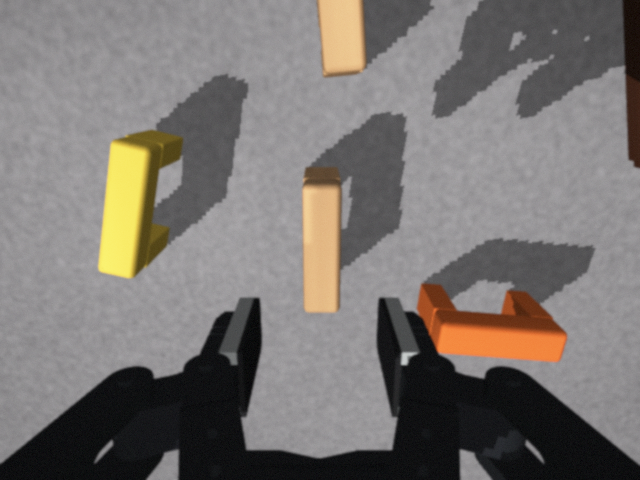

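The long pull's bar runs from rows 180 to 312 around column 321, with the yellow handle at (130,205) and the orange one at (495,335). Both are clear of the half-open fingers.

```bash
python3 -m jog '[[[0.0025,0.001,0.02],[0,0,0]],[[0.0025,0.001,0.045],[0,0,0]],[[0.0025,0.001,0.07],[0,0,0]],[[0.0025,0.001,0.09],[0,0,0]],[[0.0025,0.001,0.098],[0,0,0]]]' 0.45 >/dev/null; python3 -m jog '[[[0,0,0],[0,0,0]],[[0,0,0],[0,0,0]],[[0,0,0],[0,0,0]],[[0,0,0],[0,0,0]],[[0,0,0],[0,0,0]]]' 0 40; python3 -m jog '[[[0,0,0],[0,0,0]],[[0,0,0],[0,0,0]],[[0,0,0],[0,0,0]]]'; python3 plan.py .6443 .0961 .12 -85.35
```

```text
t: 16.5
tool_pos: [0.4157, -0.1677, 0.0226]
tool_rot: [2.4, 2.025, 0.001]
contact_force: [-0.1, 0.3, -0.1]
opening: 0.0193
grip_force: 42.8
t: 16.8
tool_pos: [0.4152, -0.1674, 0.0218]
tool_rot: [-2.401, -2.026, -0.0]
contact_force: [0.7, -0.7, -0.3]
opening: 0.0198
grip_force: 42.8
t 16.8 pos [ 0.4152 -0.1674  0.0218] yaw -9.69 q [-0.55 -0.14  2.18  0.    1.11 -0.38] F [ 0.7 -0.7 -0.3] open 0.0198 grip 42.8
shift [ 0.2983  0.1815 -0.0981] turn [-0.     -0.      1.3205]
```

```bash
python3 -m jog '[[[0,0,-0.02],[0,0,0]],[[0,0,-0.055],[0,0,0]],[[0,0,-0.09],[0,0,0.0]],[[0.02,0.012,-0.10],[0,0,0.12]],[[0.05,0.03,-0.10],[0,0,0.26]]]' >/dev/null; python3 plan.py .6443 .0961 .12 -85.35
```

```text
t 17.3 pos [ 0.4551 -0.1243  0.1251] yaw -25.06 q [-0.42 -0.24  2.07 -0.    1.31  0.01] F [ 0.7 -0.4 -0.6] open 0.0192 grip 42.9
shift [0.2798 0.078  0.0055] turn [ 0.0059 -0.003   1.0522]
```

```bash
python3 -m jog '[[[0.03,0.008,0],[0,0,0.14]],[[0.06,0.017,0],[0,0,0.28]],[[0.09,0.025,0],[0,0,0.42]],[[0.12,0.033,0],[0,0,0.56]],[[0.15,0.042,0],[0,0,0.7]]]' >/dev/null; python3 plan.py .6443 .0961 .12 -85.35
```

```text
t 17.8 pos [ 0.5544 -0.003   0.1216] yaw -65.01 q [-0.14 -0.02  1.88 -0.    1.29  0.99] F [ 0.2 -1.1 -0.5] open 0.0197 grip 42.9
shift [ 0.1234 -0.0519  0.0015] turn [-1.00e-04  4.00e-04  3.55e-01]
```

```bash
python3 -m jog '[[[0.03,-0.012,0],[0,0,0.12]],[[0.06,-0.025,0],[0,0,0.24]],[[0.09,-0.038,0],[0,0,0.345]],[[0.112,-0.048,0],[0,0,0.345]],[[0.112,-0.048,0],[0,0,0.345]]]' >/dev/null; python3 -m jog '[[[0,0,0],[0,0,0]]]' >/dev/null; python3 plan.py .6443 .0961 .12 -85.35 .6443 .0961 .0325 -85.35;  python3 - <<'E'
from h import *
from station import optics,ctrl
o=ctrl.get_obs();d=optics.get_image("wrist");cv2.imwrite("pics/w6.png",d["image"])
E
```

```text
t 18.4 pos [0.6343 0.0872 0.1213] yaw -84.4 q [ 0.02  0.18  1.67 -0.    1.3   1.49] F [-0.5 -0.6 -1.1] open 0.0192 grip 42.9
shift [ 0.0108 -0.0079  0.0013] turn [0.0003 0.0012 0.0165]
shift [ 0.0109 -0.0079  0.0888] turn [0.0003 0.0012 0.0165]
```

View pics/w6.png

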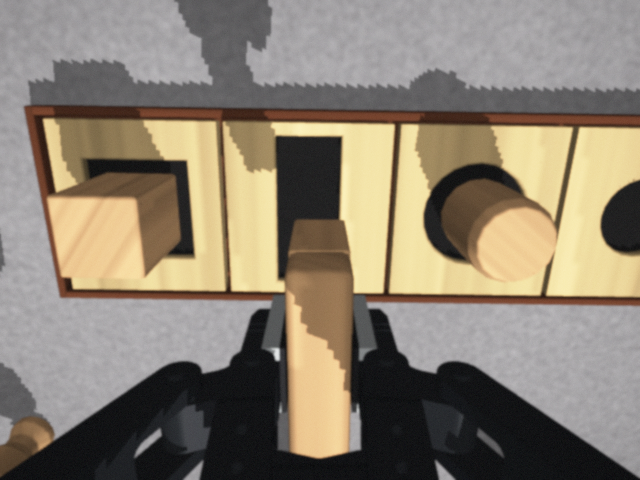

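The square foot at (135,210) and round foot at (490,225) stand in their recesses. The pull is parallel to the slot at (308,205) and needs about 11 mm and 8 mm of correction before lowering.

```bash
python3 -m jog '[[[0.0105,-0.0078,0],[0,0,0.0165]],[[0.0105,-0.0078,0.02],[0,0,0.0165]],[[0.0105,-0.0078,0.05],[0,0,0.0165]],[[0.0105,-0.0078,0.075],[0,0,0.0165]],[[0.0105,-0.0078,0.084],[0,0,0.0165]]]' >/dev/null;python3 -m jog '[[[0,0,0.001],[0,0,0]],[[0,0,0.002],[0,0,0]],[[0,0,0.003],[0,0,0]],[[0,0,0.003],[0,0,0]],[[0,0,0.003],[0,0,0]]]'; python3 plan.py .6443 .0961 .0325 -85.35
```

```text
t: 19.45
tool_pos: [0.6449, 0.0959, 0.0359]
tool_rot: [3.139, 0.126, 0.003]
contact_force: [0.2, 0.7, 0.6]
opening: 0.0195
grip_force: 42.9
t 19.45 pos [0.6449 0.0959 0.0359] yaw -85.4 q [0.03 0.3  1.68 0.   1.16 1.52] F [0.2 0.7 0.6] open 0.0195 grip 42.9
shift [-0.0006 -0.0003  0.0034] turn [ 0.0001 -0.0017 -0.001 ]
```

```bash
python3 -m jog '[[[0,0,0.0005],[0,0,0]],[[0,0,0.001],[0,0,0]],[[0,0,0.0015],[0,0,0]],[[0,0,0.002],[0,0,0]],[[0,0,0.0025],[0,0,0]]]'; python3 -m jog '[[[0,0,0.0005],[0,0,0]],[[0,0,0.0005],[0,0,0]],[[0,0,0.001],[0,0,0]],[[0,0,0.001],[0,0,0]],[[0,0,0.001],[0,0,0]]]'; python3 -m jog '[[[0,0,0.0005],[0,0,0]],[[0,0,0.0005],[0,0,0]],[[0,0,0.0005],[0,0,0]]]'
```

```text
t: 19.95
tool_pos: [0.6442, 0.0959, 0.0322]
tool_rot: [3.139, 0.126, -0.0]
contact_force: [-0.1, 0.5, -0.1]
opening: 0.0192
grip_force: 42.9
t: 20.45
tool_pos: [0.6443, 0.0959, 0.0317]
tool_rot: [3.139, 0.126, 0.0]
contact_force: [-1.8, -0.2, 3.5]
opening: 0.0192
grip_force: 43.4
t: 20.75
tool_pos: [0.6443, 0.0959, 0.0317]
tool_rot: [3.139, 0.126, -0.0]
contact_force: [-3.4, -0.6, 6.1]
opening: 0.0195
grip_force: 43.9
```

```bash
python3 -m jog '[[[0,0,-0.0005],[0,0,0]],[[0,0,-0.0005],[0,0,0]],[[0,0,-0.0005],[0,0,0]],[[0,0,-0.0005],[0,0,0]],[[0,0,-0.0005],[0,0,0]]]' 0.5 ;python3 -m jog '[[[0,0,-0.01],[0,0,0]],[[0,0,-0.03],[0,0,0]],[[0,0,-0.06],[0,0,0]],[[0,0,-0.09],[0,0,0]]]' >/dev/null; python3 plan.py .4482 .2876 .12 -85.35
```

```text
t: 21.25
tool_pos: [0.6441, 0.0959, 0.0311]
tool_rot: [3.139, 0.126, -0.0]
contact_force: [0.2, 0.2, -0.1]
opening: 0.0427
grip_force: 0.0
t 21.65 pos [0.644  0.0958 0.1225] yaw -85.4 q [0.03 0.2  1.64 0.   1.3  1.52] F [ 0.5  0.7 -0.5] open 0.0431 grip 0.0
shift [-0.1798 -0.2068  0.0026] turn [-0.      0.0005 -0.0009]
```

```bash
python3 -m jog '[[[-0.024,-0.027,0],[0,0,0]],[[-0.05,-0.058,0],[0,0,0]],[[-0.076,-0.088,0],[0,0,0]],[[-0.102,-0.117,0],[0,0,0]],[[-0.128,-0.147,0],[0,0,0]]]' 0.7 >/dev/null; python3 -m jog '[[[-0.026,-0.03,0],[0,0,0]],[[-0.052,-0.06,0],[0,0,0]],[[-0.052,-0.06,0],[0,0,0]],[[-0.052,-0.06,0],[0,0,0]]]'>/dev/null; python3 plan.py .4482 .2876 .12 -85.35;  python3 - <<'E'
from h import *
from station import optics,ctrl
o=ctrl.get_obs();d=optics.get_image("wrist");cv2.imwrite("pics/w7.png",d["image"])
Rm,t,K=cam(d,o)
for z in(0,.056): p=K@(Rm@np.array([.4482,.2876,z])+t); print(p[:2]/p[2])
h=cv2.cvtColor(d["image"],cv2.COLOR_BGR2HSV); m=(h[...,1]>70)&(h[...,0]<30)&(h[...,2]>60)
for c,a,k in blobs(m): print(c,a,cv2.boundingRect(k))
E
```

```text
t 22.55 pos [0.4482 0.2883 0.1221] yaw -85.29 q [ 0.43 -0.07  1.93 -0.    1.29  1.92] F [ 1.1  0.3 -0.2] open 0.0596 grip 0.0
shift [-0.      0.0007  0.0021] turn [-0.0001 -0.0015  0.001 ]
[319.14904274 221.86581795]
[319.25726487 252.75660867]
[627.98284616 269.88006038] 1214.5 (612, 238, 28, 65)
[323.61986561 240.60708878] 3522.0 (294, 201, 61, 77)
[522.73341359   5.69054307] 2492.0 (416, 0, 224, 14)
```

View pics/w7.png

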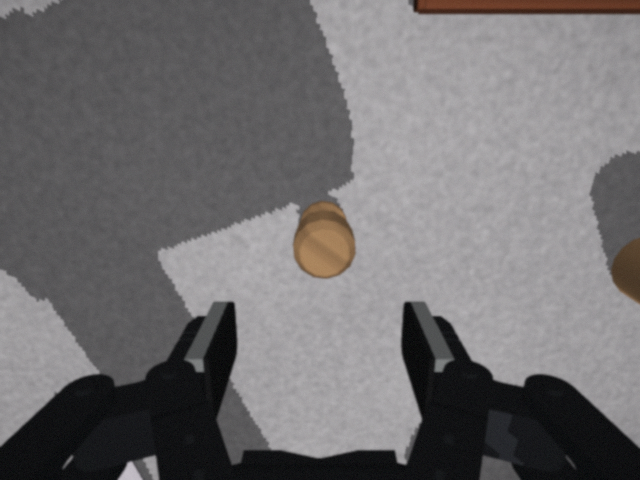

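The knob's head is centred at (324,247), against a predicted (319,247), so about 2.5 mm to the right. The bored foot at the right edge (628,270) is well clear.

```bash
python3 -m jog '[[[0,0.003,0.02],[0,0,0]],[[0,0.003,0.05],[0,0,0]],[[0,0.003,0.075],[0,0,0]],[[0,0.003,0.095],[0,0,0]],[[0,0.003,0.104],[0,0,0]]]' >/dev/null; python3 -m jog '[[[0,0,0],[0,0,0]],[[0,0,0],[0,0,0]],[[0,0,0],[0,0,0]],[[0,0,0],[0,0,0]],[[0,0,0],[0,0,0]]]' 0 35; python3 -m jog '[[[0,0,0],[0,0,0]],[[0,0,0],[0,0,0]],[[0,0,0],[0,0,0]]]'; python3 plan.py .6607 -.1039 .12 -85.35
```

```text
t: 23.6
tool_pos: [0.449, 0.285, 0.0182]
tool_rot: [-3.138, -0.126, -0.002]
contact_force: [-0.1, -0.2, -0.4]
opening: 0.0332
grip_force: 34.7
t: 23.9
tool_pos: [0.4491, 0.2851, 0.0181]
tool_rot: [-3.139, -0.126, -0.002]
contact_force: [0.3, -0.4, 4.1]
opening: 0.0326
grip_force: 35.0
t 23.9 pos [0.4491 0.2851 0.0181] yaw -85.39 q [ 0.43  0.07  1.98 -0.    1.09  1.92] F [ 0.3 -0.4  4.1] open 0.0326 grip 35.0
shift [ 0.1798  0.4047 -0.1018] turn [-0.0004 -0.0013 -0.0007]
```

```bash
python3 -m jog '[[[0,0,-0.02],[0,0,0]],[[0,0,-0.055],[0,0,0]],[[0,0,-0.09],[0,0,0]],[[0.008,0.018,-0.102],[0,0,0]],[[0.023,0.052,-0.102],[0,0,0]]]' >/dev/null; python3 -m jog '[[[0.016,0.036,0],[0,0,0]],[[0.033,0.074,0],[0,0,0]],[[0.05,0.112,0],[0,0,0]],[[0.067,0.15,0],[0,0,0]],[[0.084,0.188,0],[0,0,0]]]' >/dev/null; python3 -m jog '[[[0.016,0.036,0],[0,0,0]],[[0.033,0.074,0],[0,0,0]],[[0.05,0.112,0],[0,0,0]],[[0.063,0.142,0],[0,0,0]],[[0.072,0.164,0],[0,0,0]]]' >/dev/null; python3 -m jog '[[[0,0,0],[0,0,0]],[[0,0,0],[0,0,0]],[[0,0,0],[0,0,0]]]' >/dev/null; python3 plan.py .6607 -.1039 .12 -85.35 .6607 -.1039 .0281 -85.35;  python3 - <<'E'
from h import *
from station import optics,ctrl
o=ctrl.get_obs();d=optics.get_image("wrist");cv2.imwrite("pics/w8.png",d["image"])
E
```

```text
t 25.7 pos [ 0.6586 -0.1026  0.1187] yaw -85.36 q [-0.27  0.24  1.6   0.    1.3   1.22] F [ 0.3  0.6 -0.8] open 0.0325 grip 35.0
shift [ 0.002   0.0015 -0.0013] turn [-0.0007  0.0012 -0.0001]
shift [0.0021 0.0016 0.0906] turn [-0.0007  0.0012 -0.0001]
```

View pics/w8.png

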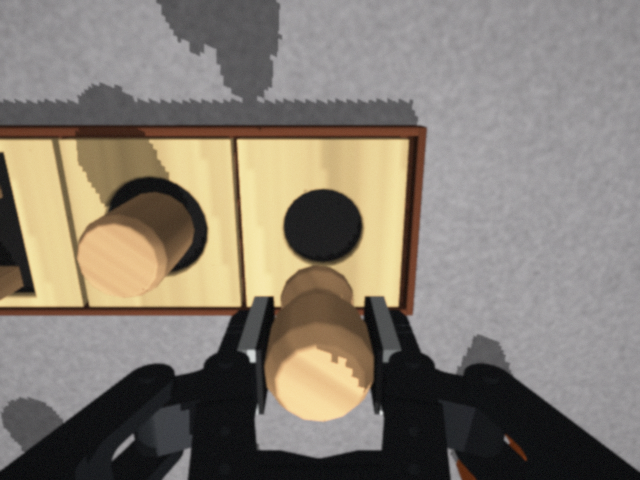

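The knob is held upright and in line with the small round recess at (323,226). Lowering now.

```bash
python3 -m jog '[[[0.002,0.0015,0.02],[0,0,0]],[[0.002,0.0015,0.045],[0,0,0]],[[0.002,0.0015,0.07],[0,0,0]],[[0.002,0.0015,0.082],[0,0,0]],[[0.002,0.0015,0.086],[0,0,0]]]' >/dev/null;python3 -m jog '[[[0,0,0.001],[0,0,0]],[[0,0,0.002],[0,0,0]],[[0,0,0.0025],[0,0,0]],[[0,0,0.003],[0,0,0]],[[0,0,0.0035],[0,0,0]]]'; python3 -m jog '[[[0,0,0.0005],[0,0,0]],[[0,0,0.0005],[0,0,0]],[[0,0,0.001],[0,0,0]],[[0,0,0.001],[0,0,0]],[[0,0,0.001],[0,0,0]]]'
```

```text
t: 26.75
tool_pos: [0.6618, -0.1051, 0.0305]
tool_rot: [3.139, 0.126, 0.002]
contact_force: [0.3, 0.2, -0.3]
opening: 0.0326
grip_force: 35.0
t: 27.25
tool_pos: [0.6614, -0.1049, 0.0287]
tool_rot: [-3.139, -0.126, 0.0]
contact_force: [0.1, 0.1, 0.4]
opening: 0.0327
grip_force: 35.0
```

```bash
python3 -m jog '[[[0,0,0.0005],[0,0,0]],[[0,0,0.0005],[0,0,0]],[[0,0,0.0005],[0,0,0]],[[0,0,0.001],[0,0,0]],[[0,0,0.001],[0,0,0]]]'; python3 -m jog '[[[0,0,0.0005],[0,0,0]],[[0,0,0.0005],[0,0,0]],[[0,0,0.0005],[0,0,0]]]'
```

```text
t: 27.75
tool_pos: [0.6615, -0.1049, 0.0281]
tool_rot: [3.139, 0.126, 0.0]
contact_force: [-0.5, 0.7, 1.3]
opening: 0.033
grip_force: 35.1
t: 28.05
tool_pos: [0.6617, -0.1049, 0.0281]
tool_rot: [3.139, 0.126, 0.001]
contact_force: [-1.7, 0.5, 4.9]
opening: 0.0327
grip_force: 35.3
```

```bash
python3 -m jog '[[[0,0,-0.0005],[0,0,0]],[[0,0,-0.0005],[0,0,0]],[[0,0,-0.0005],[0,0,0]],[[0,0,-0.0005],[0,0,0]],[[0,0,-0.0005],[0,0,0]]]' 0.65 ;python3 -m jog '[[[0,0,-0.01],[0,0,0]],[[0,0,-0.03],[0,0,0]],[[0,0,-0.06],[0,0,0]],[[0,0,-0.10],[0,0,0]],[[0,0,-0.14],[0,0,0]]]' >/dev/null; python3 -m jog '[[[-0.04,0,0],[0,0,0]],[[-0.08,0,0],[0,0,0]],[[-0.12,0,0],[0,0,0]],[[-0.16,0,0],[0,0,0]],[[-0.20,0,0],[0,0,0]]]'; python3 -m jog '[[[-0.03,0,0],[0,0,0]],[[-0.03,0,0],[0,0,0]],[[-0.03,0,0],[0,0,0]]]' >/dev/null; python3 - <<'E'
from station import optics
import cv2,numpy as np
a=optics.get_image("scene")["image"];b=optics.get_image("top")["image"]
A=cv2.resize(a[150:390,160:530],(617,400));B=cv2.resize(b[95:205,170:430],(473,200))
c=np.zeros((600,617,3),np.uint8);c[:400]=A;c[400:,:473]=B
cv2.imwrite("pics/end.png",c)
E
```

```text
t: 28.55
tool_pos: [0.6613, -0.1049, 0.0275]
tool_rot: [-3.139, -0.126, 0.0]
contact_force: [0.4, 0.2, -0.3]
opening: 0.055
grip_force: 0.0
t: 29.55
tool_pos: [0.4607, -0.121, 0.1686]
tool_rot: [3.138, 0.127, 0.002]
contact_force: [0.2, -0.3, 1.6]
opening: 0.0555
grip_force: 0.0
```

View pics/end.png

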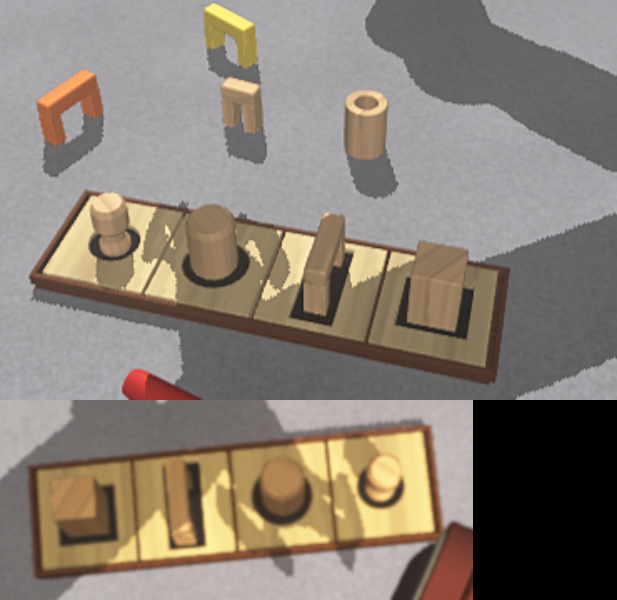

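All four parts stand upright in their matching recesses. The bored foot at (366,125), the short pull at (241,105) and the orange and yellow handles are where they were, and the arm is clear.

```bash
python3 -c "from station import job; print(job.finish_job())"
```

```text
the job is handed in; nothing more can be done
None
```

The job is handed in at about 30 s of the 104 s allowed: the round foot, square foot, long pull and knob stand upright in their matching nests, and the bored foot and short pull were left alone.

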